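# Stop the throwing wheel and take off its hub cap

## Task

Slide the little throwing wheel's speed slider back to its off mark and leave it there, then unscrew the cap on the hub in the middle of the wheel head: nobody knows whether it has a left-hand or a right-hand thread, so try both ways. Lift the cap off and finish while still holding it, upright and motionless in the gripper, a good hand's breadth (8 cm or more) above where it sat and clear of the wheel; leave the other things where they are.

Things in the scene. Friction and masses are not known exactly. Their poses are not given: they have to be found in the camera images.
- hub (a point): Centre of the top face of the round aluminium wheel head (180 mm across, 12 mm thick), on the hub axis under the cap, 118 mm above the table. The head never turns. Axes as the wheel's body.
- speed (a joint): Position of the speed slider along its track, in m: 0 at the end nearest the robot, 0.120 at the far end, growing along the housing's x. The off mark is at 0.030. It has light friction (about 1.5 N), no spring, and stays where it is left.
- speed_top (a point): Centre of the top face of the black slider grip, a block 20 mm along the track, 28 mm across it, 40 mm tall, its top 54.5 mm above the deck (100 mm high). It runs on a track strip 40 mm wide, 170 mm long and 14 mm high on the deck, right of the wheel head.
- off_mark (a point): Where the centre of the slider grip's top is when the slider is at off. It is marked by a pair of small steel ribs, 5 mm wide, 18 mm long and 14 mm high (as high as the track), one on either side of the track.
- cap_grip (a point): Point on the axis of the loose steel hub cap (about 0.2 kg): a skirt 66 mm across and 27 mm high with a round fluted aluminium grip, 36 mm across and 40 mm tall, on top; 67 mm in all. The point is 51 mm above the cap's underside and 16 mm below its top, a good height to grip; seated, it is 52.5 mm above the hub point. z up.
- rib_c (a point): Centre of a flat wooden rib, 60 x 24 x 6 mm, lying on the wheel head near its left edge, 65 mm or so from the hub axis. Bystander.
- glaze_jar: Glaze jar, 72 mm across, 90 mm tall, standing to the right of the wheel; origin at the centre of its underside. Bystander.
- slip_jar: Small jar, 56 mm across, 70 mm tall, standing to the right of the wheel; origin at the centre of its underside. Bystander.
- mug: Terracotta mug, 76 mm across, 85 mm tall, standing to the left of the wheel; origin at the centre of its underside. Bystander.
- brush: Brush, 190 mm long, lying on the table between the robot and the wheel; origin under its middle, x along its length. Bystander.
- cap: The same cap; origin at the centre of its underside. Coarse part-turn thread, hand hidden. Its yaw relative to the wheel starts within 9 degrees of 0. The wrong way it meets a hard stop about 20 degrees from 0. The right way it runs lightly, lifts straight off from 65 to 105 degrees, stops at 110. It does not rise as it turns; before that it lifts only 2 mm and is held.
- wheel: Fixed tabletop throwing wheel: grey housing 240 mm (its x) by 340 mm (its y), 100 mm high. Origin at the centre of its underside, on the table; z up, x away from the robot and along the slider track, y left. Hub axis at y = +60 mm, slider track at y = -120 mm.
Mind the look-alikes: they are no part of the job. Leave any orange or pink look-alike of the cap alone.

How it is judged:
By the outcome, as a careful person would: the job done as asked, in the order asked, and still so for the second after the job is handed in, while the arm keeps its last pose, push and grip.
It also fails if it takes over 56 s, if anything falls off the work surface, if the arm or the gripper's body presses on something with over 40 N, if the wrist force passes 120 N, or if a joint passes its speed limit or range.

## Robot

A 7-joint arm with a two-finger parallel gripper is mounted at the origin on the work surface. World frame = base frame: x ahead of the robot, y to its left, z up, the work surface at z = 0. Lengths are in mm, angles in rad, forces in N, time in s.
With the tool pointing down it reaches from about 350 to 900 mm from the base axis. Payload 8.1 kg.
Tool frame: the origin (TCP) lies on the front face of the gripper's body, between the roots of the fingers; the fingertips stand 66 mm ahead of it and the grasp point (between the pads) lies 47 mm ahead of it; z points along the fingers, y is the line along which they close (so a half turn about z gives the same grasp; the last joint's range is limited). The gripper opens to 92 mm and grips with 3 to 60 N. Pads are 19 mm wide; open, the fingers measure 130 mm over their backs; the gripper's body (75 mm by 190 mm) begins 47 mm behind the grasp point.
Start: joints at [-1.417, 0.434, 0.025, 1.573, -0.012, 1.134, -0.075], TCP at [158.768, 604.509, 292.242] pointing down, gripper open.
Joint ranges: [-2.62, 2.62], [-0.44, 2.09], [-1.27, 1.32], [0.08, 2.57], [-1.32, 4.46], [0.12, 2], [-2.74, 2.74]. Speed limits (rad/s): [2.22, 2.22, 3.01, 3.01, 3.14, 3.14, 3.14].

## Interface

Orientations are given as a 3x3 rotation matrix whose columns are the frame's x, y, z axes.
In Python, from bench import read_state, optics, order gives the robot as it stands.
- The arm moves only by the shell command python3 -m jog 'ROWS' [FORCE]. ROWS is JSON, a list that holds one entry, the list of rows, each a list of 7 numbers: the finger opening in m, from 0 to 0.0918, then the shift along the world's x, y, z in m, then the turn, a rotation vector about the world's x, y, z in rad. In form: [[[claw, dx, dy, dz, rx, ry, rz], ...]]. A call has 1 to 5 rows; each row is the pose to reach, as a shift and turn from the pose commanded when the call began; what a row does not reach only later rows make up. A row lasts 1/10 s, in which the tool goes at most 50 mm and 8.59 degrees, less where a joint would pass 70% of its speed; a pose out of reach is approached as far as the arm can. A call with a gripper value outside its range is refused whole. The fingers move at their own pace and stop on an object; FORCE is the grip in N (left out, the last holds). Time passes only in rows, so rows that repeat a pose let the fingers close. It gives the time, the measured TCP pose, the force, the opening and the grip force at its end, in the units of the state.
- read_state(): the state, without advancing time (a new reading comes with each control period).
- optics.camera(name): name is "scene" or "side" or "wrist"; returns the picture (480x640x3 uint8, blue, green, red); there is no depth.
- optics.calibration(name): a dict with "K" (3x3 intrinsics, pixels), "k1" (the pictures are not rectified: a ray, as slopes to the right and down, at radius r is drawn at 1 + k1 r^2 times it, then the intrinsics apply), "eye" and "attitude" of the camera in the world; the wrist camera has in their place "tool_from_camera" (4x4, takes a point from camera to tool coordinates, whose origin is the TCP and whose axes are the flange's). Camera axes: x right, y up, looking along -z (the intrinsics and any distortion apply to the point x, -y, -z); pixel columns grow to the right and rows downward; lengths in mm; the calibration is good to about 2 mm. A picture is of the moment at which its call begins: read the wrist's pose just before it. calibration takes no time and is no camera call.
- order.close_job(): hands the job in; it is judged then, once.
The state is a dict: "time_s": time; "qpos": joint angles; "qd": joint speeds; "effort": joint torques, N m; "eef_pos": TCP position; "tcp_rot": TCP orientation; "contact_force": force on the tool from outside, world axes, zero at the start; "moment": the same for the moment, N m; "grip_width": opening from 0.0 (shut) to 1.0 (fully open); "grasp_force": force on a finger pad.
Only numpy, scipy, OpenCV 4.12 (cv2) and the standard library are available. Lean on these libraries where they do the work, as an engineer would, in place of code of your own. Each camera call takes 0.05 s, during which the arm holds its last target. There are 200 camera calls.

## Working session

There is one attempt and no reset: what is moved stays moved. The work goes in short steps, Python scripts to look and compute and a shell command to move; the robot and the scene stay as the last step left them, time stands still between calls to the robot, and variables do not carry over. Pictures are saved under pics/ and viewed, at most 10 in all, crops included, and the job is handed in when it is done.

```bash
ls; mkdir -p pics; cat > h.py <<'E'
import numpy as np, cv2
from bench import read_state, optics, order
def snap(n,name):
    s=read_state(); im=optics.camera(n); cv2.imwrite(f'pics/{name}.png',im)
    np.savez(f'pics/{name}.npz',p=s['eef_pos'],R=s['tcp_rot']); return im
def ray(n,uv,name=None):
    c=optics.calibration(n); K=np.array(c['K']); k=c['k1']
    d=np.linalg.solve(K,[uv[0],uv[1],1.])[:2]; u=d.copy()
    for _ in range(30): u=d/(1+k*(u@u))
    v=np.array([u[0],-u[1],-1.])
    if n=='wrist':
        T=np.array(c['tool_from_camera']); z=np.load(f'pics/{name}.npz'); R=z['R'];p=z['p']
        return p+R@T[:3,3], R@T[:3,:3]@v
    return np.array(c['eye'],float), np.array(c['attitude'])@v
def tri(*rs):
    A=0;b=0
    for o,d in rs:
        d=d/np.linalg.norm(d);P=np.eye(3)-np.outer(d,d);A=A+P;b=b+P@o
    x=np.linalg.solve(A,b)
    return x,[np.linalg.norm(np.cross(x-o,d/np.linalg.norm(d))) for o,d in rs]
def atz(r,z):
    o,d=r; return o+d*(z-o[2])/d[2]
E
python3 - <<'E'
from h import *
a=snap('scene','s0');b=snap('side','d0')
for n in('scene','side','wrist'):print(optics.calibration(n))
s=read_state();print(s)
E
```

```text
pics
{'K': array([[501.71317234,   0.        , 319.22555436],
       [  0.        , 501.71317234, 240.26193937],
       [  0.        ,   0.        ,   1.        ]]), 'k1': -0.046225133302336054, 'eye': array([1251.28940225,  102.71853815,  795.42903133]), 'attitude': array([[-0.08146065, -0.69734073,  0.71209555],
       [ 0.99649865, -0.04348599,  0.07141018],
       [-0.01883105,  0.71541937,  0.69844149]])}
{'K': array([[508.75156257,   0.        , 319.79687327],
       [  0.        , 508.75156257, 238.92427794],
       [  0.        ,   0.        ,   1.        ]]), 'k1': -0.05276368892364141, 'eye': array([483.33709672, 770.47947986, 892.3057742 ]), 'attitude': array([[-0.99383351,  0.07008086, -0.08592802],
       [-0.11014839, -0.71300274,  0.69245536],
       [-0.01273905,  0.69765018,  0.71632531]])}
{'K': array([[343.76439611,   0.        , 318.62318428],
       [  0.        , 343.76439611, 240.28872735],
       [  0.        ,   0.        ,   1.        ]]), 'k1': -0.06845791637972655, 'tool_from_camera': array([[ 3.29112750e-04,  9.50824536e-01,  3.09729870e-01,
         8.50
[... 390 characters left out ...]
7511901]), 'qd': array([ 0.00198991, -0.00224292, -0.00015837, -0.00210305, -0.00160589,
        0.0001624 ,  0.00103753]), 'effort': array([ 3.36164238e-03, -6.69133472e+01,  9.88089927e-01, -3.15143788e+01,
       -6.05151057e-02,  3.73806094e-02,  4.30971738e-05]), 'eef_pos': array([158.6650719 , 604.15513426, 291.56239925]), 'tcp_rot': array([[-9.67194592e-01,  2.54036545e-01, -2.35675604e-04],
       [ 2.54036630e-01,  9.67193669e-01, -1.34047727e-03],
       [-1.12586262e-04, -1.35637260e-03, -9.99999074e-01]]), 'contact_force': array([ 0.08100126,  0.62136129, -0.35884024]), 'moment': array([ 0.01900244, -0.00867387,  0.01556918]), 'grasp_force': 0.0, 'grip_width': 0.9976057283368109}
```

View pics/s0.png

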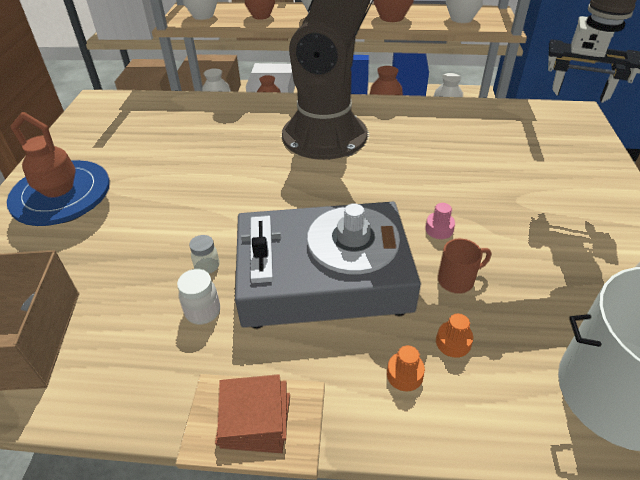

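View pics/d0.png

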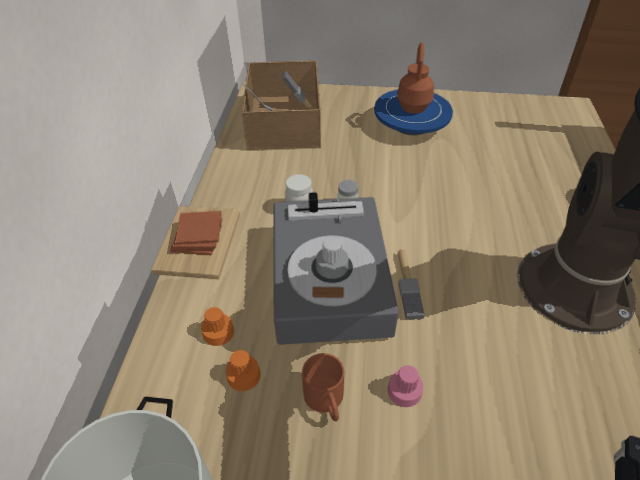

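Scene view: the steel cap sits on the wheel head at about (353,225). Its look-alikes are orange at (407,368) and (456,335), and pink at (440,221). I choose the steel one, since it is on the hub. The black slider grip is at (260,247), and the steel ribs of the off mark are at about (245,238) and (276,237). In the side view the cap is at (333,255) and the slider at (313,203). Next is one close crop to check this and read pixels.

```bash
python3 - <<'E'
from h import *
a=cv2.imread('pics/s0.png');b=cv2.imread('pics/d0.png')
A=cv2.resize(a[190:300,225:425],None,fx=4,fy=4,interpolation=cv2.INTER_CUBIC)[:, :]
B=cv2.resize(b[180:320,265:400],None,fx=4,fy=4,interpolation=cv2.INTER_CUBIC)
cv2.imwrite('pics/cA.png',A);cv2.imwrite('pics/cB.png',B);print(A.shape,B.shape)
E
```

```text
(440, 800, 3) (560, 540, 3)
```

View pics/cA.png

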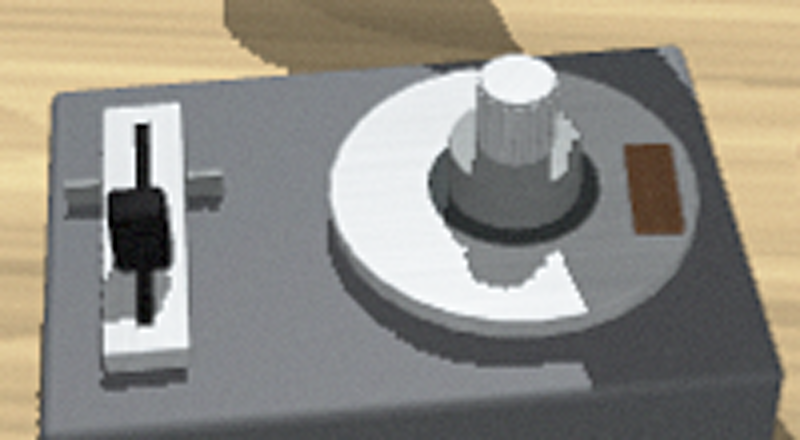

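View pics/cB.png

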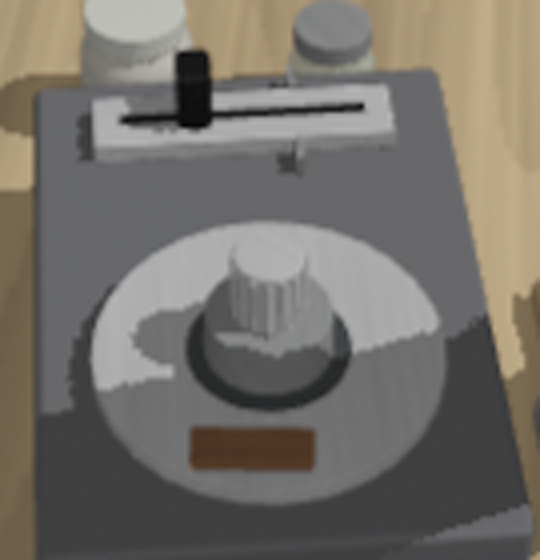

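The crops confirm the choice. In crop A the cap top is centred at (517,79), the slider top at (138,207), and the rib tops at (84,186) and (205,178). In crop B the cap top is at (268,257), the slider top at (191,60), and the near rib top at (298,146).

```bash
python3 - <<'E'
from h import *
A=lambda u,v:ray('scene',(225+u/4-.4,190+v/4-.4)); B=lambda u,v:ray('side',(265+u/4-.4,180+v/4-.4))
np.set_printoptions(precision=1,suppress=True)
print('cap top',*tri(A(517,79),B(268,257)))
print('slider top',*tri(A(138,207),B(191,60)), atz(A(138,207),154.5),atz(B(191,60),154.5))
print('ribs A',atz(A(84,186),114),atz(A(205,178),114),'B',atz(B(298,146),114))
c=[atz(A(*p),100) for p in((57,93),(678,47),(780,372),(42,432))]
print('deck',*c,'centre',np.mean(c,0))
print('deck B',atz(B(38,90),100),atz(B(434,70),100), atz(B(530,530),100))
print('head edges', atz(A(331,190),118),atz(A(699,190),118),atz(B(92,350),118),atz(B(445,345),118))
for n,p in dict(glaze=(198,283),slip=(203,245)).items(): print(n,atz(ray('scene',p),80 if n=='slip' else 90))
E
```

```text
cap top [544.   97.9 185.6] [np.float64(0.22745936430189626), np.float64(0.22745936430199018)]
slider top [604.3 -74.6 153.9] [np.float64(2.4274915867177276), np.float64(2.4274915867177462)] [607.5 -72.6 154.5] [603.3 -77.3 154.5]
ribs A [ 553.9 -112.8  114. ] [544.5 -53.9 114. ] B [541.6 -56.8 114. ]
deck [ 470.1 -144.9  100. ] [412.9 182.6 100. ] [640.9 223.1 100. ] [ 697.8 -106.5  100. ] centre [555.4  38.6 100. ]
deck B [ 698.3 -104.7  100. ] [ 468.3 -144.7  100. ] [410.2 183.7 100. ]
head edges [553.3   9.7 118. ] [542.2 187.9 118. ] [632.2 107.3 118. ] [455.3  86.3 118. ]
glaze [ 660.1 -186.2   90. ]
slip [ 550.4 -206.    80. ]
```

```bash
python3 -m jog '[[[0.0918,0.027,-0.042,0,0,0,-0.076],[0.0918,0.055,-0.084,0,0,0,-0.152],[0.0918,0.082,-0.125,0,0,0,-0.228],[0.0918,0.11,-0.167,0,0,0,-0.304],[0.0918,0.137,-0.209,0,0,0,-0.38]]]' && python3 -m jog '[[[0.0918,0.027,-0.042,0,0,0,-0.076],[0.0918,0.055,-0.084,0,0,0,-0.152],[0.0918,0.082,-0.125,0,0,0,-0.228],[0.0918,0.11,-0.167,0,0,0,-0.304],[0.0918,0.137,-0.209,0,0,0,-0.38]]]' && python3 -m jog '[[[0.0918,0.027,-0.042,0,0,0,-0.076],[0.0918,0.055,-0.084,0,0,0,-0.152],[0.0918,0.082,-0.125,0,0,0,-0.228],[0.0918,0.11,-0.167,0,0,0,-0.304],[0.0918,0.137,-0.209,0,0,0,-0.38]]]'
```

```text
time_s: 0.6
eef_pos: [296.3, 393.9, 292.1]
tcp_rot: [[-0.802, 0.597, -0.0], [0.597, 0.802, -0.0], [0.0, -0.0, -1.0]]
contact_force: [1.1, -0.8, 1.1]
grip_width: 0.996
grasp_force: 0.0
time_s: 1.1
eef_pos: [432.9, 185.3, 292.3]
tcp_rot: [[-0.524, 0.852, 0.0], [0.852, 0.524, 0.0], [0.0, 0.0, -1.0]]
contact_force: [0.5, 1.4, 0.1]
grip_width: 0.999
grasp_force: 0.0
time_s: 1.6
eef_pos: [569.8, -23.1, 292.1]
tcp_rot: [[-0.171, 0.985, -0.0], [0.985, 0.171, 0.0], [0.0, -0.0, -1.0]]
contact_force: [1.3, 0.4, -0.0]
grip_width: 1.004
grasp_force: 0.0
```

```bash
python3 -m jog '[[[0.0918,0.005,-0.05,0,0,0,0],[0.0918,0.005,-0.05,0,0,0,0],[0.0918,0.005,-0.05,0,0,0,0]]]' >/dev/null; python3 - <<'E'
from h import *
im=snap('wrist','w1'); print(read_state()['eef_pos'])
E
```

```text
[573.78914854 -71.2018922  291.79053805]
```

View pics/w1.png

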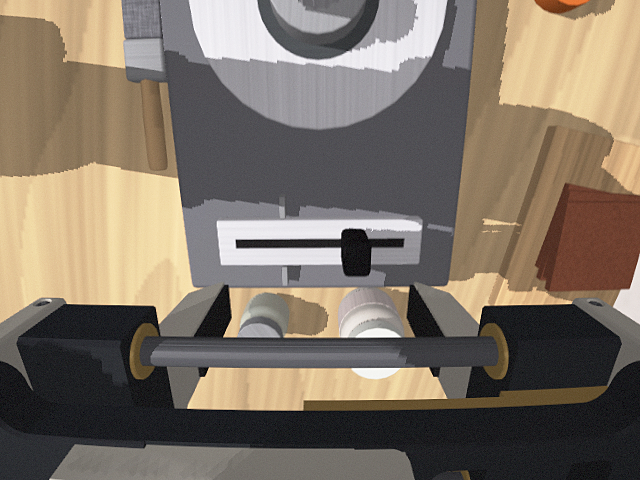

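Wrist view: the slider block spans (342–372, 229–276), with its top at about (357,260). The off ribs are at (283,207) and (285,275), and the track runs from 217 to 422.

```bash
python3 - <<'E'
from h import *
np.set_printoptions(precision=1,suppress=True)
W=lambda u,v:ray('wrist',(u,v),'w1')
A=lambda u,v:ray('scene',(225+u/4-.4,190+v/4-.4))
im=cv2.imread('pics/w1.png')
g=im[225:282,335:380].mean(2)
print(g[::3,::3].astype(int))
ex=np.array([.985,.17,0]);o=np.array([545,97.7,0])
def wl(p): d=p-np.array([555.2,38.6,0]);return np.array([d@ex,d@np.array([-.17,.985,0]),p[2]])
s=atz(W(357,260),154.5); print('slider',s,wl(s),'tri',*tri(W(357,260),A(138,207)))
r1=atz(W(283,207),114);r2=atz(W(285,275),114);print('ribs',r1,r2,wl(r1),wl(r2))
print('track ends',wl(atz(W(217.5,243),114)),wl(atz(W(421.5,243),114)))
print('deck corners',[wl(atz(W(*p),100)) for p in((190,287),(452,284))])
E
```

```text
[[232 230 231 232 231 235 233 233 233 233 231 234 233 231 232]
 [233 230 236 226 183 141 174 184 178 217 243 199 217 238 236]
 [235 235 246   0  20  14   9  14  21   5 121 153 210 152 145]
 [234 236  90  21  16  22  23  23  21  24   0 156 150 151 152]
 [234 233  83  17  18  24  28  22   5  16  24 138 150 151 149]
 [ 24  25  18  23  19   8  16  16  21  20  14   8  19  13  21]
 [ 30  40  21  15  13   9  17  16  18  22  24  14  23  21  21]
 [ 45  39  13  23  26  27  29  27  33  19  21  21  21  34  32]
 [234 233  65  29  23  27  34  20  23  24  21  17 102 150 146]
 [229 232  62  32  25  25  16  16  20  33  17  18 118 144 144]
 [228 226  62  24  14  19  23  14  26  26  18  24 137 146 145]
 [232 233 110  16  14  19   9  16  10  25  18  20 162 150 145]
 [225 230 169   5  13  18  29  25  15  19  17  10 165 148 144]
 [195 189 198  25  14  14  14  25  17  23  21   5 130 114 113]
 [130 132 140  15  29  16  17  20  22  12  23  14  85  84  84]
 [133 134 137  16  20  22   9  26  25  17  23  22 137 122  85]
 [133 132 133  57  10  19  14  17   7  17  20   0 134 132 134]
 [134 136 131 133 101  78  83  78  80  79  83 123 134 131 137]
 [135 133 131 130 131 131 134 130 137 137 132 134 132 133 135]]
slider [601.  -72.9 154.5] [  26.1 -117.6  154.5] tri [602.  -74.4 149.1] [np.float64(0.37892952194394236), np.float64(0.3789295219439081)]
ribs [540.8 -53.2 114. ] [ 550.7 -111.5  114. ] [-29.8 -88.  114. ] [ -30.  -147.1  114. ]
track ends [ -85.4 -118.4  114. ] [  84.2 -118.3  114. ]
deck corners [array([-119.4, -165.6,  100. ]), array([ 120.7, -162.6,  100. ])]
```

```bash
python3 -m jog '[[[0.0918,0.028,-0.003,0,0,0,0],[0.0918,0.028,-0.003,-0.04,0,0,0],[0.0918,0.028,-0.003,-0.08,0,0,0],[0.0918,0.028,-0.003,-0.102,0,0,0],[0.0918,0.028,-0.003,-0.102,0,0,0]]]' && python3 -m jog '[[[0.01,0,0,0,0,0,0],[0.01,0,0,0,0,0,0],[0.01,0,0,0,0,0,0],[0.01,0,0,0,0,0,0],[0.01,0,0,0,0,0,0]]]' 12
```

```text
time_s: 2.45
eef_pos: [600.1, -71.6, 187.0]
tcp_rot: [[-0.176, 0.984, -0.006], [0.984, 0.176, 0.001], [0.002, -0.006, -1.0]]
contact_force: [-0.8, 0.5, 0.5]
grip_width: 1.002
grasp_force: 0.0
time_s: 2.95
eef_pos: [602.3, -74.4, 190.9]
tcp_rot: [[-0.173, 0.985, 0.001], [0.985, 0.173, 0.0], [-0.0, 0.001, -1.0]]
contact_force: [-0.0, 0.8, -0.2]
grip_width: 0.614
grasp_force: 0.0
```

```bash
python3 -m jog '[[[0.01,0,0,0,0,0,0],[0.01,0,0,0,0,0,0],[0.01,0,0,0,0,0,0],[0.01,0,0,0,0,0,0],[0.01,0,0,0,0,0,0]]]' 12; python3 -m jog '[[[0.01,0,0,0,0,0,0],[0.01,0,0,0,0,0,0],[0.01,0,0,0,0,0,0]]]' 12
```

```text
time_s: 3.45
eef_pos: [602.1, -74.5, 190.2]
tcp_rot: [[-0.173, 0.985, -0.0], [0.985, 0.173, -0.0], [-0.0, -0.0, -1.0]]
contact_force: [-0.3, 0.6, -0.9]
grip_width: 0.22
grasp_force: 12.0
time_s: 3.75
eef_pos: [602.1, -74.5, 190.2]
tcp_rot: [[-0.173, 0.985, -0.0], [0.985, 0.173, -0.0], [-0.0, -0.0, -1.0]]
contact_force: [0.0, 0.0, -0.6]
grip_width: 0.218
grasp_force: 12.0
```

```bash
python3 -m jog '[[[0.01,-0.014,-0.0025,0,0,0,0],[0.01,-0.028,-0.005,0,0,0,0],[0.01,-0.042,-0.0073,0,0,0,0],[0.01,-0.056,-0.0097,0,0,0,0],[0.01,-0.056,-0.0097,0,0,0,0]]]' 12;  python3 -m jog '[[[0.01,0,0,0,0,0,0],[0.01,0,0,0,0,0,0]]]'; python3 -m jog '[[[0.0918,0,0,0,0,0,0],[0.0918,0,0,0,0,0,0],[0.0918,0,0,0,0,0,0],[0.0918,0,0,0,0,0,0]]]'; python3 -m jog '[[[0.0918,0,0,0.03,0,0,0],[0.0918,0,0,0.06,0,0,0],[0.0918,0,0,0.1,0,0,0],[0.0918,0,0,0.1,0,0,0],[0.0918,0,0,0.1,0,0,0]]]'; python3 - <<'E'
from h import *
im=snap('wrist','w2'); snap('scene','s2'); cv2.imwrite('pics/w2c.png',cv2.resize(im[180:300,200:400],None,fx=4,fy=4,interpolation=cv2.INTER_CUBIC))
print(read_state()['eef_pos'])
E
```

```text
time_s: 4.25
eef_pos: [544.5, -84.8, 190.2]
tcp_rot: [[-0.172, 0.985, -0.001], [0.985, 0.172, 0.0], [0.0, -0.001, -1.0]]
contact_force: [-1.0, -2.1, -3.5]
grip_width: 0.217
grasp_force: 12.0
time_s: 4.45
eef_pos: [546.5, -84.3, 190.1]
tcp_rot: [[-0.173, 0.985, -0.0], [0.985, 0.173, -0.0], [-0.0, -0.0, -1.0]]
contact_force: [-1.7, -1.6, -1.6]
grip_width: 0.214
grasp_force: 12.0
time_s: 4.85
eef_pos: [546.4, -84.0, 190.3]
tcp_rot: [[-0.173, 0.985, 0.0], [0.985, 0.173, 0.0], [0.0, 0.0, -1.0]]
contact_force: [0.0, 0.1, -0.2]
grip_width: 0.512
grasp_force: 0.0
time_s: 5.35
eef_pos: [546.5, -84.1, 291.0]
tcp_rot: [[-0.173, 0.985, 0.002], [0.985, 0.173, 0.0], [0.0, 0.002, -1.0]]
contact_force: [0.2, -0.2, -0.9]
grip_width: 0.953
grasp_force: 0.0
[545.6352821  -83.85986247 289.35416362]
```

View pics/w2c.png

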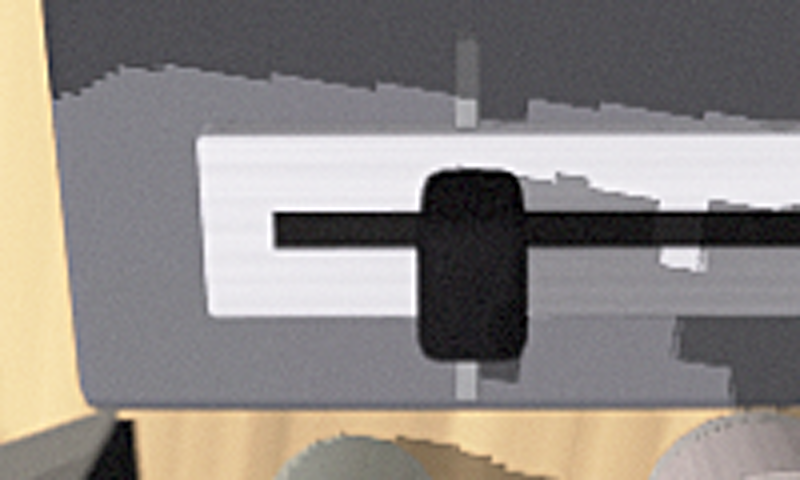

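The slider grip (centre 472) sits over the ribs (centre 467 in the 4x crop), about 1 mm off, so it is at the off mark. Now the hub.

```bash
python3 -m jog '[[[0.0918,0,0.045,0.005,0,0,0],[0.0918,0,0.09,0.005,0,0,0],[0.0918,-0.001,0.135,0.005,0,0,0],[0.0918,-0.001,0.182,0.005,0,0,0],[0.0918,-0.001,0.182,0.005,0,0,0]]]'; python3 -m jog '[[[0.0918,0,0,0,0,0,0],[0.0918,0,0,0,0,0,0]]]' >/dev/null;python3 - <<'E'
from h import *
im=snap('wrist','w3'); s=read_state();print(s['eef_pos'],s['qpos']); cv2.imwrite('pics/w3c.png',cv2.resize(im[130:350,180:460],None,fx=2.7,fy=2.7,interpolation=cv2.INTER_CUBIC))
E
```

```text
time_s: 5.95
eef_pos: [543.9, 106.0, 293.2]
tcp_rot: [[-0.183, 0.983, -0.003], [0.983, 0.183, 0.002], [0.003, -0.003, -1.0]]
contact_force: [0.3, 0.2, 0.1]
grip_width: 0.998
grasp_force: 0.0
[544.96394409  96.22528732 294.71635436] [-0.67813605  0.33665531  0.54224788  1.7783615  -0.19352977  1.08081812
  0.10276358]
```

View pics/w3c.png

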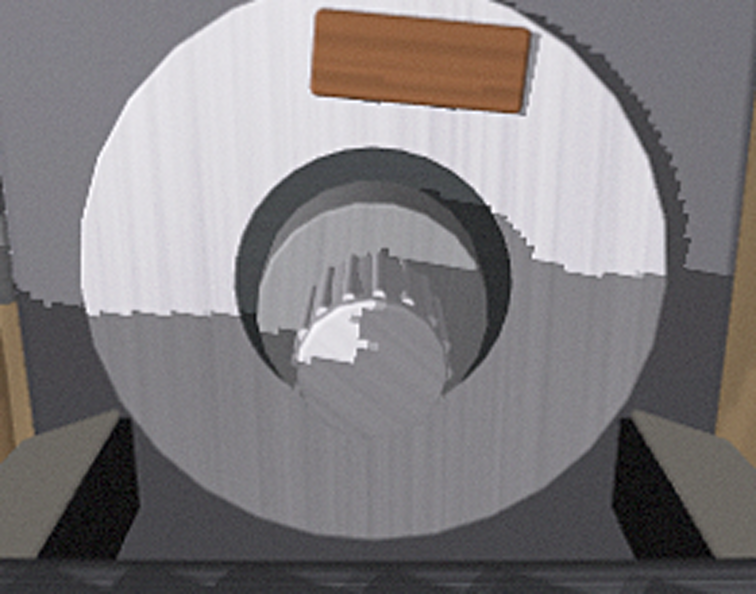

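The crop shows the cap top centred at about (371,368), which is pixel (317.5,266) in the full picture. The wheel head surrounds it and the wooden rib is at its left edge. The cap is nearly centred between the jaws.

```bash
python3 - <<'E'
from h import *
np.set_printoptions(precision=1,suppress=True)
W=ray('wrist',(180+371.5/2.7-.2,130+368/2.7-.2),'w3')
print(atz(W,186.5),*tri(W,ray('scene',(225+517/4-.4,190+79/4-.4)),ray('side',(265+268/4-.4,180+257/4-.4))),read_state()['eef_pos'])
E
```

```text
[543.   99.3 186.5] [543.6  98.2 185.3] [np.float64(0.7172398313966653), np.float64(0.41802925906408733), np.float64(0.5537064199944199)] [545.   96.2 294.7]
```

```bash
python3 -m jog '[[[0.0918,-0.001,0.002,-0.02,0,0,0],[0.0918,-0.001,0.002,-0.045,0,0,0],[0.0918,-0.001,0.002,-0.065,0,0,0],[0.0918,-0.001,0.002,-0.0765,0,0,0],[0.0918,-0.001,0.002,-0.0765,0,0,0]]]'; python3 -m jog '[[[0.02,0,0,0,0,0,0],[0.02,0,0,0,0,0,0],[0.02,0,0,0,0,0,0],[0.02,0,0,0,0,0,0],[0.02,0,0,0,0,0,0]]]' 30;  python3 -m jog '[[[0.02,0,0,0,0,0,0],[0.02,0,0,0,0,0,0],[0.02,0,0,0,0,0,0],[0.02,0,0,0,0,0,0]]]'; python3 -c "
from bench import *;print(read_state()['moment'])"
```

```text
time_s: 6.7
eef_pos: [543.4, 98.6, 217.5]
tcp_rot: [[-0.171, 0.985, -0.002], [0.985, 0.171, -0.001], [-0.001, -0.003, -1.0]]
contact_force: [-1.0, 0.3, 0.7]
grip_width: 1.002
grasp_force: 0.0
time_s: 7.2
eef_pos: [544.2, 99.9, 219.1]
tcp_rot: [[-0.173, 0.985, 0.001], [0.985, 0.173, 0.0], [0.0, 0.001, -1.0]]
contact_force: [0.2, -0.0, -0.2]
grip_width: 0.612
grasp_force: 0.0
time_s: 7.6
eef_pos: [544.0, 99.9, 218.7]
tcp_rot: [[-0.173, 0.985, -0.0], [0.985, 0.173, 0.0], [0.0, -0.0, -1.0]]
contact_force: [0.0, -0.2, 0.8]
grip_width: 0.386
grasp_force: 30.0
[-0.09432293  0.14175898 -0.01518114]
```

```bash
M='from bench import *;s=read_state();print("M",s["moment"].round(2))'; python3 -m jog '[[[0.02,0,0,0,0,0,0.04],[0.02,0,0,0,0,0,0.08],[0.02,0,0,0,0,0,0.12],[0.02,0,0,0,0,0,0.16],[0.02,0,0,0,0,0,0.16]]]'; python3 -c "$M"; python3 -m jog '[[[0.02,0,0,0,0,0,0.04],[0.02,0,0,0,0,0,0.08],[0.02,0,0,0,0,0,0.12],[0.02,0,0,0,0,0,0.12]]]'; python3 -c "$M"
```

```text
time_s: 8.1
eef_pos: [544.2, 99.7, 218.7]
tcp_rot: [[-0.328, 0.945, 0.0], [0.945, 0.328, -0.0], [-0.0, 0.0, -1.0]]
contact_force: [0.4, -0.6, -0.5]
grip_width: 0.386
grasp_force: 30.0
M [-0.15  0.03  0.07]
time_s: 8.5
eef_pos: [544.1, 99.7, 218.7]
tcp_rot: [[-0.438, 0.899, -0.0], [0.899, 0.438, -0.0], [-0.0, -0.0, -1.0]]
contact_force: [0.0, -1.3, 0.1]
grip_width: 0.386
grasp_force: 30.0
M [-0.18  0.05  0.04]
```

```bash
M='from bench import *;s=read_state();print("M",s["moment"].round(2))'; python3 -m jog '[[[0.02,0,0,0,0,0,0.04],[0.02,0,0,0,0,0,0.08],[0.02,0,0,0,0,0,0.12],[0.02,0,0,0,0,0,0.12]]]'; python3 -c "$M"; python3 -m jog '[[[0.02,0,0,0,0,0,0.04],[0.02,0,0,0,0,0,0.08],[0.02,0,0,0,0,0,0.12],[0.02,0,0,0,0,0,0.12]]]'; python3 -c "$M"
```

```text
time_s: 8.9
eef_pos: [543.9, 99.7, 218.7]
tcp_rot: [[-0.542, 0.84, -0.001], [0.84, 0.542, -0.0], [0.0, -0.0, -1.0]]
contact_force: [-0.8, -0.6, 1.1]
grip_width: 0.386
grasp_force: 30.0
M [-0.25  0.37  0.09]
time_s: 9.3
eef_pos: [543.8, 99.8, 218.7]
tcp_rot: [[-0.638, 0.77, -0.001], [0.77, 0.638, 0.0], [0.0, -0.0, -1.0]]
contact_force: [-1.6, -0.3, 2.5]
grip_width: 0.386
grasp_force: 30.0
M [-0.2   0.58  0.04]
```

```bash
M='from bench import *;s=read_state();print("M",s["moment"].round(2),s["qpos"].round(2))'; python3 -m jog '[[[0.02,0,0,0,0,0,0.08],[0.02,0,0,0,0,0,0.16],[0.02,0,0,0,0,0,0.24],[0.02,0,0,0,0,0,0.32],[0.02,0,0,0,0,0,0.32]]]'; python3 -c "$M"; python3 -m jog '[[[0.02,0,0,0,0,0,0.08],[0.02,0,0,0,0,0,0.16],[0.02,0,0,0,0,0,0.24],[0.02,0,0,0,0,0,0.32],[0.02,0,0,0,0,0,0.32]]]'; python3 -c "$M"
```

```text
time_s: 9.8
eef_pos: [543.4, 99.6, 218.7]
tcp_rot: [[-0.848, 0.53, -0.001], [0.53, 0.848, -0.0], [0.001, -0.001, -1.0]]
contact_force: [-4.8, -1.0, 5.7]
grip_width: 0.388
grasp_force: 30.0
M [-0.34  1.25  0.06] [-0.5   0.4   0.29  1.86 -0.14  0.91  0.88]
time_s: 10.3
eef_pos: [543.2, 99.2, 218.7]
tcp_rot: [[-0.972, 0.237, -0.002], [0.237, 0.972, -0.001], [0.002, -0.001, -1.0]]
contact_force: [-6.6, -2.7, 7.5]
grip_width: 0.386
grasp_force: 30.0
M [-0.65  1.51  0.12] [-0.44  0.39  0.22  1.86 -0.1   0.91  1.16]
```

```bash
M='from bench import *;s=read_state();print("M",s["moment"].round(2),s["qpos"].round(2))'; python3 -m jog '[[[0.02,-0.0005,0,0,0,0,0.08],[0.02,-0.001,-0.0005,0,0,0,0.16],[0.02,-0.0015,-0.001,0,0,0,0.24],[0.02,-0.0015,-0.001,0,0,0,0.32],[0.02,-0.0015,-0.001,0,0,0,0.32]]]'; python3 -c "$M"; python3 -m jog '[[[0.02,0,0,0.001,0,0,0],[0.02,0,0,0.002,0,0,0],[0.02,0,0,0.003,0,0,0],[0.02,0,0,0.004,0,0,0],[0.02,0,0,0.005,0,0,0]]]'; python3 -c "$M"
```

```text
time_s: 10.8
eef_pos: [542.7, 98.6, 218.7]
tcp_rot: [[-0.997, -0.08, 0.0], [-0.08, 0.997, 0.0], [-0.0, 0.0, -1.0]]
contact_force: [-0.6, -1.6, 2.7]
grip_width: 0.385
grasp_force: 30.0
M [-0.27  0.34  0.03] [-0.38  0.39  0.14  1.85 -0.07  0.9   1.44]
time_s: 11.3
eef_pos: [542.6, 98.9, 223.8]
tcp_rot: [[-0.997, -0.083, -0.0], [-0.083, 0.997, 0.0], [0.0, 0.0, -1.0]]
contact_force: [0.2, -0.6, -2.0]
grip_width: 0.385
grasp_force: 30.0
M [-0.02  0.08 -0.02] [-0.38  0.38  0.14  1.85 -0.07  0.91  1.44]
```

```bash
python3 -m jog '[[[0.02,0,0,0.02,0,0,0],[0.02,0,0,0.045,0,0,0],[0.02,0,0,0.07,0,0,0],[0.02,0,0,0.095,0,0,0],[0.02,0,0,0.115,0,0,0]]]'; python3 -m jog '[[[0.02,0,0,0.01,0,0,0],[0.02,0,0,0.01,0,0,0],[0.02,0,0,0.01,0,0,0],[0.02,0,0,0.01,0,0,0],[0.02,0,0,0.01,0,0,0]]]';python3 -m jog '[[[0.02,0,0,0,0,0,0],[0.02,0,0,0,0,0,0],[0.02,0,0,0,0,0,0],[0.02,0,0,0,0,0,0],[0.02,0,0,0,0,0,0]]]'; python3 - <<'E'
from h import *
im=snap('scene','s4'); d=snap('side','d4'); print(abs(read_state()['qd']).max())
cv2.imwrite('pics/f.png',np.hstack([cv2.resize(im[60:400,170:500],(400,412)),cv2.resize(d[60:400,200:530],(400,412))]))
E
```

```text
time_s: 11.8
eef_pos: [542.9, 99.0, 340.5]
tcp_rot: [[-0.997, -0.083, 0.002], [-0.083, 0.997, 0.001], [-0.002, 0.001, -1.0]]
contact_force: [0.0, 0.4, -2.2]
grip_width: 0.383
grasp_force: 30.0
time_s: 12.3
eef_pos: [542.2, 98.8, 347.6]
tcp_rot: [[-0.997, -0.083, -0.002], [-0.083, 0.997, -0.0], [0.002, -0.0, -1.0]]
contact_force: [0.8, 0.0, -1.8]
grip_width: 0.39
grasp_force: 30.0
time_s: 12.8
eef_pos: [542.6, 98.8, 348.8]
tcp_rot: [[-0.997, -0.083, 0.0], [-0.083, 0.997, 0.0], [-0.0, 0.0, -1.0]]
contact_force: [0.1, 0.4, -2.0]
grip_width: 0.385
grasp_force: 30.0
0.002228759279658332
```

View pics/f.png

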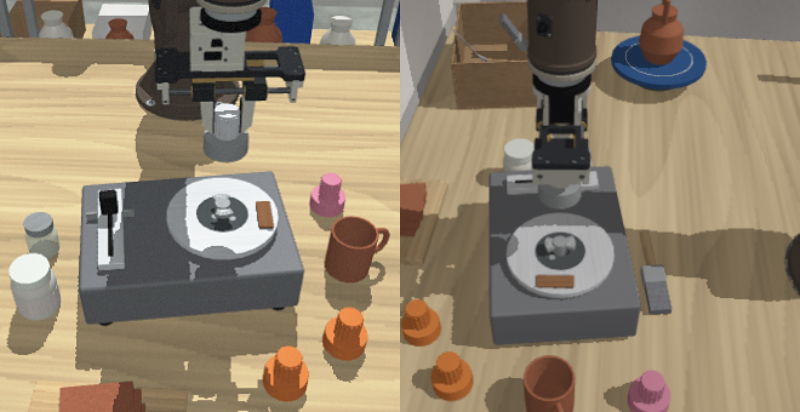

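The pictures show the cap held upright at about (226,130) in the left half, well above the bare hub at (222,208). The slider is still between the ribs at (108,205), and the bystanders have not moved.

```bash
python3 -c "
from bench import order;print(order.close_job())"
```

```text
the job is handed in; nothing more can be done
None
```

The job is handed in: the speed slider is at its off mark (about 1 mm off by camera), the cap came off counter-clockwise (right-hand thread), so I never tried the other way, and it is held upright and still about 13 cm above the hub.

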